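# Refit the mill rotor

## Task

Get the rotor mill ready to run: push the coarse rotor, the one with six broad teeth, onto the mill's splined drive shaft, feeling and rocking it until the splines mesh and it sits fully home on its collar. Then put the lid on the grinding chamber so that it sits flush on the rim. Never force or drop the parts on the mill, and leave the fine-toothed rotor and everything else on the bench where they are.

Things in the scene. Friction and masses are not known exactly. Their poses are not given: they have to be found in the camera images.
- mill: The rotor mill, fixed to the bench: a cream box 280 mm along its own x, 200 mm wide, 115 mm high, control strip on top along the edge facing the robot (-x). Origin at the middle of its underside, z up. The drive shaft stands up in a round open chamber on top, its vertical axis 35 mm along +x from the origin
- mill_seat (a point): On the shaft's axis, at the top of the bearing collar (48 mm diameter) on which the rotor's underside rests when fully home; 125 mm above the bench. Axes are those of the mill's box. The shaft turns stiffly in its bearings (about 0.35 N m), carries whatever is meshed with it, and starts at any angle, which is not measured
- spline_end (a point): On the shaft's axis, 34 mm above mill_seat, where the splines end. Six equal straight-sided teeth, 7 mm wide, 34 mm outside and 27 mm root diameter, run from the collar to flat ends here; above, a plain tapered nose (27 mm diameter at its foot, 17 mm at the top) stands 12 mm higher. Axes are those of the mill's box and do not tell the angle of the teeth
- mill_rim (a point): On the shaft's axis, 30 mm above mill_seat, level with the flat rim of the grinding chamber: an aluminium ring wall of 136 mm inner and 154 mm outer diameter; its floor lies 40 mm below this point
- rotor6_mid (a point): Centre (on the axis, half-way up) of the rotor to fit: steel, about 0.55 kg, flat on the bench, hub up. Round hub 51 mm diameter, 50 mm high, open at both ends, on a disc of 100 mm diameter and 6 mm thickness flush with the hub's lower end; six broad teeth, 14 mm wide, round the disc's edge from 39 mm radius outwards, up to 17 mm above the underside. z is the axis, up
- rotor6_bore (a point): Same rotor, on its axis at the underside. The bore runs through the hub: 29 mm wide, with six equal slots 9 mm wide and 36 mm across; one slot points along x. It meshes every 60 degrees, within about 3.5 degrees; until it does it rests on the flat ends of the shaft's teeth, this point level with spline_end, then drops 34 mm to home, level with mill_seat
- rotor12_mid (a point): Centre (half-way up) of the other rotor, to be left alone: the same hub and disc, but twelve narrow teeth (7 mm wide) round its edge
- lid_mid (a point): Centre (on the axis, half-way up) of the mill's aluminium lid, about 0.4 kg, 78 mm high over all, on the bench the way up it goes on the mill; any turn will do. A drum of 124 mm diameter, hollow below, reaches 7 mm above this point; on it a solid filling neck to grip, 40 mm diameter, 7 to 35 mm above this point, with a rubber stopper 33 mm wide and 4 mm high on top
- lid_flange (a point): Same lid, on its axis at the underside of its flange (154 mm diameter, 5 mm thick), 29 mm below lid_mid. Under the flange a spigot of 129 mm diameter, 10 mm deep and tapered at its foot, enters the chamber. Seated, this point is level with mill_rim and on its axis
- sieve_mid (a point): Centre of a round brass test sieve, 104 mm diameter, 45 mm high, on the bench; leave it
- disc0_mid (a point): Centre of a pressed clay disc, 50 mm diameter, 13 mm thick; leave it
- disc1_mid (a point): Centre of another such clay disc; leave it
- calliper_mid (a point): Middle of a steel calliper 235 mm long, lying flat beyond the mill; leave it
- brush_mid (a point): A cleaning brush lying beyond the mill; leave it
- specimen_box_mid (a point): Middle of a clear open plastic box, 100 x 140 x 40 mm, at the side; leave it
- die_mid (a point): Centre of a steel pressing die, 60 mm diameter at its foot, 82 mm high, at the side; leave it
Mind the look-alikes: they are no part of the job. Leave any purple or turquoise look-alike of the part that bears rotor6_mid alone.

How it is judged:
On the way, in this order (a step that is already met when the one before it is completed fails the run):
1. the six-toothed rotor is meshed on the shaft and fully home on its collar (z of rotor6_mid in the frame of mill_seat below 0.0275 m and horizontal distance between rotor6_mid and mill_seat below 0.003 m and angle between rotor6_mid's own z axis and vertical below 0.05 rad), for 0.3 s.
2. the lid sits flush on the chamber's rim (z of lid_mid in the frame of mill_seat below 0.0615 m and horizontal distance between lid_mid and mill_seat below 0.006 m and angle between lid_mid's own z axis and vertical below 0.03 rad), for 0.2 s.
At the end, for the whole second after the job is handed in: The six-toothed rotor is on the shaft, fully home (within 2.5 mm of the collar and 3 mm of the axis, upright), the lid lies flush on the rim (within 2.5 mm in height, 6 mm of centre, level), both released and at rest, and the other rotor and the bystanders are where they were (within 30 mm) (all of step 1 and all of step 2 and distance of rotor12_mid from where it was at the start of the episode below 0.03 m); the robot touches nothing.
It fails at once if the rotor is forced or dropped on the mill (more than 90 N between them) (contact force between rotor6 and mill above 90 N).
It fails at once if the lid is forced or dropped on the mill (more than 90 N between them) (contact force between lid and mill above 90 N).
It fails at once if something else on the bench is shifted by more than 30 mm (distance of any of rotor12_mid, sieve_mid, disc0_mid, disc1_mid, calliper_mid, brush_mid, specimen_box_mid, die_mid from where it was at the start of the episode above 0.03 m).
It also fails if it takes over 67 s, if anything falls off the work surface, if the arm or the gripper's body presses on something with over 40 N, if the wrist force passes 120 N, or if a joint passes its speed limit or range.

## Robot

A 6-joint arm with a two-finger parallel gripper is mounted at the origin on the work surface. World frame = base frame: x ahead of the robot, y to its left, z up, the work surface at z = 0. Lengths are in m, angles in rad, forces in N, time in s.
With the tool pointing down it reaches from about 0.25 to 0.775 m from the base axis. Payload 4 kg.
Tool frame: the origin (TCP) lies midway between the tips of the shut fingers; the grasp point (between the pads) lies 19 mm behind it (robot.pinch_z is the distance from the TCP to the grasp point, in m); x points along the fingers, y is the direction in which the jaws open and shut, and the axes are right-handed (so a half turn about x gives the same grasp; the last joint's range is limited). The gripper opens to 94 mm and grips with 3 to 60 N. Pads are 16 mm wide; open, the fingers measure 119 mm over their backs; the gripper's body (75 mm by 177 mm) begins 78 mm behind the grasp point.
Start: joints at [1.1, 0.087, 1.371, -0, 1.684, -0.103], TCP at [0.198, 0.513, 0.206] pointing down, gripper open.
Joint ranges: [-3.1, 3.1], [-0.76, 2.03], [0.27, 2.55], [-1.08, 4.22], [0.17, 2.65], [-2.57, 2.57]. Speed limits (rad/s): [2.79, 2.79, 3.14, 3.14, 3.14, 3.14].

## Interface

Orientations are given as [roll, pitch, yaw] about the fixed x, y, z axes, in that order (R = Rz(yaw) Ry(pitch) Rx(roll)).
In Python, from bench import robot, imaging gives the robot as it stands. The module is installed in compiled form; this text tells all that it offers.
- The arm moves only by the tool drive_tool, never from a script. Its argument "commands" is a list that holds one entry, the list of rows, each a list of 4 numbers: the shift along the tool's x, y, z as a fraction of full scale, then the turn about the tool's x as a fraction of full scale. A call has 1 to 20 rows; each row shifts and turns the commanded pose from where the row before left it, along the tool's axes as they then stand; what a row does not reach is not made up. Full scale, the value 1, is 0.25 m for a shift and 360 degrees for a turn. A row lasts 1/10 s, in which the tool goes at most 50 mm and 8.59 degrees, less where a joint would pass 70% of its speed; a pose out of reach is approached as far as the arm can. A call with a number of a shift or a turn outside -1 to 1 is refused whole. A call with a gripper value outside its range is refused whole. "grip" is the opening, from 0 (shut) to 1 (fully open), set as the call begins (left out, the last holds). The fingers move at their own pace and stop on an object; the grip force is fixed at half the most. Time passes only in rows, so rows that do not move let the fingers close. It gives the time, the measured TCP pose, the force and the opening at its end, in the units of the state.
- robot.get_obs(): the state, without advancing time (a new reading comes with each control period).
- imaging.snapshot(name): name is "scene" or "top" or "wrist"; returns a dict with "pixels" (400x640x3 uint8, red, green, blue), "z_map" (400x640 float32, m along the optical axis (not along the pixel's ray), 0 where there is no reading), "mtx" (3x3 intrinsics, pixels), "k1" (the pictures are not rectified: a ray, as slopes to the right and down, at radius r is drawn at 1 + k1 r^2 times it, then the intrinsics apply), "extrinsics" (4x4, takes a point from world to camera coordinates). Camera axes: x right, y up, looking along -z (the intrinsics and any distortion apply to the point x, -y, -z); pixel columns grow to the right and rows downward; lengths in m; the calibration is good to about 2 mm. A picture is of the moment at which its call begins.
- robot.close_job(): hands the job in, once; it reports no verdict.
The state is a dict: "time": time; "joint_positions": joint angles; "qvel": joint speeds; "joint_torque": joint torques, N m; "tool_pos": TCP position; "ee_rot": TCP orientation; "wrist_force": force on the tool from outside, world axes, zero at the start; "wrist_torque": the same for the moment, N m; "width": finger opening in m.
Only numpy, scipy, OpenCV 4.12 (cv2) and the standard library are available. Lean on these libraries where they do the work, as an engineer would, in place of code of your own. Each camera call takes 0.05 s, during which the arm holds its last target.

## Working session

There is one attempt and no reset: what is moved stays moved. The work goes in short steps, Python scripts to look and compute and a tool call to move; the robot and the scene stay as the last step left them, time stands still between calls to the robot, and variables do not carry over. Pictures are saved under pics/ and viewed, and the job is handed in when it is done.

Besides the shell and the picture viewer there is one more tool, called after "Emit:" as name(argument=value, ...), one argument or row to a line, values as JSON. drive_tool: Moves the arm, as the interface text tells. Shift numbers are shares of 0.25 m and turn numbers shares of 360 degrees, none past 1 either way. Its arguments: {"type":"object","properties":{"commands":{"type":"array","items":{"type":"array","items":{"type":"array","items":{"type":"number","minimum":-1,"maximum":1}}}},"grip":{"type":"number"}},"required":["commands"]}

```bash
ls; mkdir -p pics; cat > h.py <<'E'
import numpy as np, cv2
from bench import robot, imaging
def snap(n,f=None):
    s=imaging.snapshot(n)
    if f: cv2.imwrite('pics/'+f,s['pixels'][:,:,::-1])
    return s
def rays(s,uv):
    uv=np.asarray(uv,float).reshape(-1,1,2)
    K=s['mtx']; k=s['k1']
    p=cv2.undistortPoints(uv,K,np.array([k,0,0,0,0.]),None,None).reshape(-1,2)
    d=np.c_[p[:,0],-p[:,1],-np.ones(len(p))]
    E=s['extrinsics'];R=E[:3,:3];t=E[:3,3]
    return -R.T@t, d@R
def onplane(s,uv,z):
    c,d=rays(s,uv); return c+d*((z-c[2])/d[:,2])[:,None]
def depthpts(s,uv):
    uv=np.asarray(uv,int).reshape(-1,2)
    c,d=rays(s,uv); return c+d*s['z_map'][uv[:,1],uv[:,0]][:,None]
def cloud(s):
    vv,uu=np.mgrid[0:400,0:640]
    P=depthpts(s,np.c_[uu.ravel(),vv.ravel()]).reshape(400,640,3); P[s['z_map']==0]=np.nan
    return P
E
python3 - <<'E'
from h import *
o=robot.get_obs(); print(o)
print(robot.pinch_z)
for n in ['scene','top','wrist']:
    s=snap(n,n+'0.png'); print(n,s['mtx'],s['k1'],s['extrinsics'])
    np.save('pics/%s0.npy'%n,s,allow_pickle=True)
E
```

```text
pics
{'time': 0.0, 'joint_positions': array([ 1.09989025e+00,  8.79355616e-02,  1.37223722e+00,  2.96959525e-06,
        1.68357054e+00, -1.03146283e-01]), 'qvel': array([-5.89279157e-04,  7.67868881e-05,  1.52315892e-03,  1.10084337e-03,
        1.43378711e-03, -1.33161394e-03]), 'joint_torque': array([-6.64725194e-04, -3.40189183e+01, -3.02422822e+01,  7.18023512e-02,
        3.30772146e-02, -1.96673295e-04]), 'tool_pos': array([0.1975215 , 0.51273293, 0.20432343]), 'ee_rot': array([-1.67531495,  1.56864565, -2.04307441]), 'wrist_force': array([0.14309292, 0.21335981, 0.13010059]), 'wrist_torque': array([ 0.04715967, -0.06152951,  0.00209951]), 'width': 0.09365073551609447}
0.0188
scene [[373.24572514   0.         321.3053268 ]
 [  0.         373.24572514 199.1441572 ]
 [  0.           0.           1.        ]] -0.08541397572079154 [[ 0.20400089  0.97894402 -0.00722796 -0.10956901]
 [-0.82983457  0.17683583  0.52924822  0.37963128]
 [ 0.51938254 -0.10196909  0.84843626 -1.57523401]
 [ 0.          0.          0.          1.        ]]
top [[385.90382444   0.         315.9603648 ]
 [  0.         385.90382444 195.99305379]
 [  0.           0.           1.        ]] -0.07526639167258861 [[-0.01256101 -0.99991938  0.00185903  0.01176116]
 [ 0.99662442 -0.01236873  0.08115895 -0.53266795]
 [-0.08112942  0.0028722   0.99669944 -1.35611093]
 [ 0.          0.          0.          1.        ]]
wrist [[341.75200028   0.         317.85262927]
 [  0.         341.75200028 199.16589805]
 [  0.           0.           1.        ]] -0.0057856494686746055 [[ 0.35871774  0.93344509 -0.00136024 -0.5504237 ]
 [-0.89783246  0.3446326  -0.27408986  0.02918849]
 [-0.25537905  0.09954217  0.96170312 -0.39149946]
 [ 0.          0.          0.          1.        ]]
```

View pics/scene0.png

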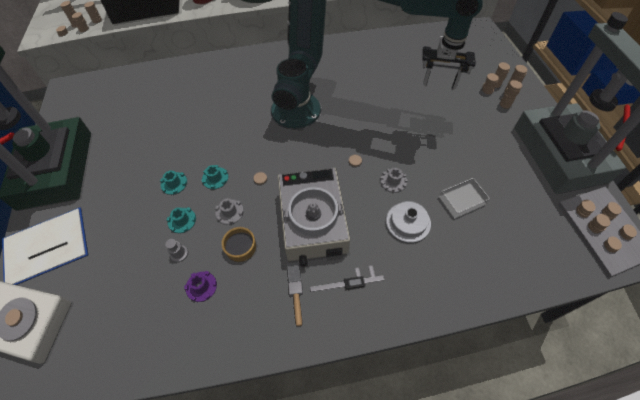

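View pics/top0.png

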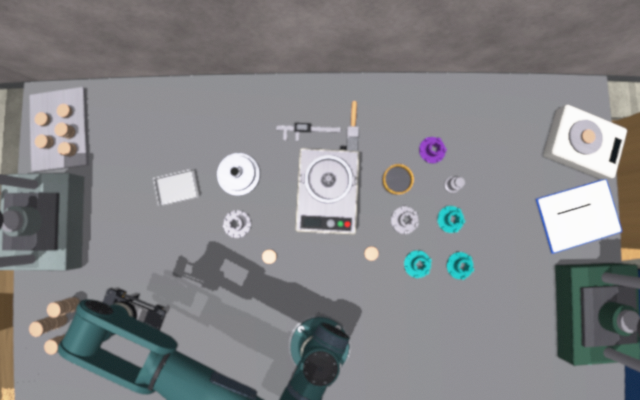

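View pics/wrist0.png

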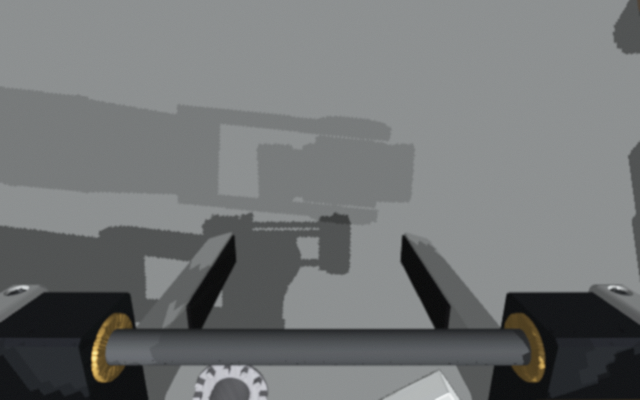

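The top view has two steel rotors, at (237,223) and (405,220). The purple and turquoise ones are look-alikes. I'll enlarge both steel ones.

```bash
python3 - <<'E'
from h import *
s=np.load('pics/top0.npy',allow_pickle=True).item()
im=s['pixels'][:,:,::-1]
a=[cv2.resize(im[y-25:y+25,x-25:x+25],(390,390),interpolation=cv2.INTER_CUBIC) for x,y in((237,223),(405,220))]
cv2.imwrite('pics/crop0.png',np.hstack(a))
a=cv2.resize(im[135:240,280:430],None,fx=5,fy=5,interpolation=cv2.INTER_CUBIC);cv2.imwrite('pics/crop1.png',a)
P=cloud(s)
for n,(x,y) in dict(r12=(237,223),r6=(405,220),shaft=(329,180),lid=(236,172),mill=(310,190)).items(): print(n,P[y,x])
E
```

```text
r12 [ 4.40074359e-01  2.91916466e-01 -1.84802401e-04]
r6 [ 0.44318826 -0.31626076  0.00159472]
shaft [ 0.57135703 -0.03674876  0.17084778]
lid [0.61412298 0.27942147 0.08194946]
mill [0.54143629 0.02447013 0.1562958 ]
```

View pics/crop0.png

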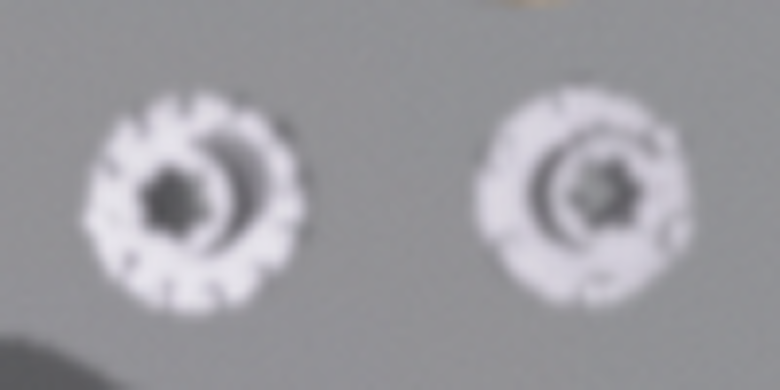

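View pics/crop1.png

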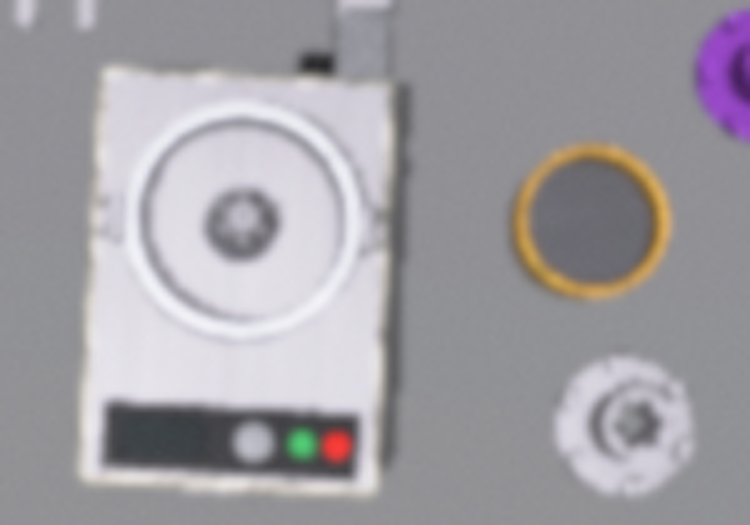

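The left one (237,223) has twelve narrow teeth. The right one (405,220) has six broad teeth with narrow gaps and is bare steel, so it's the one to use. Next I'll measure it.

```bash
cat >> h.py <<'E'
def circ(P):
    A=np.c_[2*P[:,0],2*P[:,1],np.ones(len(P))]; b=(P[:,:2]**2).sum(1)
    x=np.linalg.lstsq(A,b,rcond=None)[0]; return x[0],x[1],np.sqrt(x[2]+x[0]**2+x[1]**2)
def ring(s,mask,z,hull=True):
    cs,_=cv2.findContours(mask.astype(np.uint8),cv2.RETR_EXTERNAL,cv2.CHAIN_APPROX_NONE)
    c=max(cs,key=cv2.contourArea)
    if hull:c=cv2.convexHull(c)
    P=onplane(s,c.reshape(-1,2),z); r=circ(P); return r,np.abs(np.hypot(P[:,0]-r[0],P[:,1]-r[1])-r[2]).mean()
E
python3 - <<'E'
from h import *
for cam in('top','scene'):
    s=np.load(f'pics/{cam}0.npy',allow_pickle=True).item()
    P=cloud(s)
    X,Y,Z=P[...,0],P[...,1],P[...,2]
    def near(x,y,r): return np.hypot(X-x,Y-y)<r
    for n,x,y,r,zl,zh,z in [('r6hub',.45,-.24,.07,.042,.06,.05),('r12hub',.44,.22,.07,.042,.06,.05),('lidneck',.57,.21,.08,.066,.09,.074),('lidflange',.57,.21,.09,.005,.1,.0125),('rim',.56,-.03,.1,.1475,.165,.155),('nose',.56,-.03,.03,.15,.2,.171)]:
        m=near(x,y,r)&(Z>zl)&(Z<zh)
        if m.sum()<5: print(cam,n,'none');continue
        q=P[m]; print(cam,n,m.sum(),np.round(np.median(q,0),4), 'minmax mid',np.round((q.max(0)+q.min(0))/2,4), ring(s,m,z))
E
```

```text
top r6hub 44 [ 0.4461 -0.2951  0.0507] minmax mid [ 0.446  -0.2962  0.0506] ((np.float64(0.4457368794117426), np.float64(-0.30808014962492725), np.float64(0.021988092455257117)), np.float64(0.0006978275855136114))
top r12hub 46 [0.441  0.2743 0.0516] minmax mid [0.4412 0.2774 0.0503] ((np.float64(0.4395160659106456), np.float64(0.2850535862664199), np.float64(0.02131591634739204)), np.float64(0.0014333598360752554))
top lidneck 25 [0.6079 0.2734 0.0759] minmax mid [0.6099 0.2754 0.0757] ((np.float64(0.6103576955359596), np.float64(0.27608204844210654), np.float64(0.011969155699734047)), np.float64(0.003159896401431327))
top lidflange 788 [0.5942 0.2477 0.0432] minmax mid [0.5698 0.2113 0.0446] ((np.float64(0.5999602390954336), np.float64(0.2573386111081017), np.float64(0.0568517884160036)), np.float64(0.00671200468633776))
top rim 434 [ 0.5774 -0.0329  0.1558] minmax mid [ 0.5787 -0.0343  0.1563] ((np.float64(0.5783652515369144), np.float64(-0.032732288769234896), np.float64(0.07607631971051514)), np.float64(0.0013209822474081919))
top nose 62 [ 0.5769 -0.0307  0.1687] minmax mid [ 0
[... 727 characters left out ...]
t64(0.01207612309917788)), np.float64(0.0032649820059851963))
scene lidflange 575 [0.6107 0.2475 0.0449] minmax mid [0.5698 0.22   0.0435] ((np.float64(0.5999897792778851), np.float64(0.26240902856632364), np.float64(0.05579733587436179)), np.float64(0.00965657177931559))
scene rim 518 [ 0.5879 -0.0365  0.1542] minmax mid [ 0.5807 -0.0346  0.156 ] ((np.float64(0.5827151085648605), np.float64(-0.03544159693286275), np.float64(0.07768806892978151)), np.float64(0.0007267684199607465))
scene nose 50 [ 0.5818 -0.0343  0.1669] minmax mid [ 0.5773 -0.0338  0.1645] ((np.float64(0.5865767526920438), np.float64(-0.0342125523099987), np.float64(0.014143756182888061)), np.float64(0.0018015598661187023))
```

```bash
cat >> h.py <<'E'
from scipy.spatial.transform import Rotation as Ro
def toolR(o): return Ro.from_euler('xyz',o['ee_rot']).as_matrix()
E
python3 - <<'E'
from h import *
o=robot.get_obs(); R=toolR(o); print(np.round(R,4))
s=np.load('pics/wrist0.npy',allow_pickle=True).item();E=s['extrinsics']
c=-E[:3,:3].T@E[:3,3]; print('cam in tool',R.T@(c-o['tool_pos']), 'cam look',R.T@(-E[2,:3]))
s=np.load('pics/top0.npy',allow_pickle=True).item()
for n,uv,z in[('sieve',(397,180),.045),('disc',(371,254),.013),('disc1',(269,257),.013),('die',(455,184),.06),('teal',(451,219),.03),('teal',(418,264),.03),('r6',(403,221),.01),('box',(176,187),.03),('purple',(432,150),.03)]: print(n,onplane(s,[uv],z).round(3))
P=cloud(s)
Z=P[...,2];X=P[...,0];Y=P[...,1]
for n,x,y,r,zl,zh,z in [('r6hub',.446,-.307,.05,.035,.06,.05),('r12hub',.44,.28,.05,.035,.06,.05),('lidneck',.61,.275,.03,.06,.1,.074),('lidflange',.6,.28,.12,.008,.1,.0125)]:
    m=(np.hypot(X-x,Y-y)<r)&(Z>zl)&(Z<zh); print(n,m.sum(),ring(s,m,z))
E
```

```text
[[-8.000e-04  3.596e-01  9.331e-01]
 [-1.500e-03  9.331e-01 -3.596e-01]
 [-1.000e+00 -1.700e-03 -2.000e-04]]
cam in tool [-0.17917083  0.0009976  -0.07973106] cam look [9.61657351e-01 5.65296899e-04 2.74253203e-01]
sieve [[ 0.584 -0.282  0.045]]
disc [[ 0.324 -0.188  0.013]]
disc1 [[0.318 0.175 0.013]]
die [[ 0.566 -0.484  0.06 ]]
teal [[ 0.444 -0.476  0.03 ]]
teal [[ 0.287 -0.352  0.03 ]]
r6 [[ 0.44  -0.307  0.01 ]]
box [[0.571 0.507 0.03 ]]
purple [[ 0.694 -0.416  0.03 ]]
r6hub 121 ((np.float64(0.44579235398724415), np.float64(-0.31115235983102923), np.float64(0.0259002229454365)), np.float64(0.0006592376547120088))
r12hub 122 ((np.float64(0.4389562591032117), np.float64(0.2898096272462681), np.float64(0.025876080495862194)), np.float64(0.00042223593124636537))
lidneck 107 ((np.float64(0.6157456009652225), np.float64(0.2841033177328322), np.float64(0.02008935567170326)), np.float64(0.0006160380836192238))
lidflange 1413 ((np.float64(0.6170927223809903), np.float64(0.28677809800722015), np.float64(0.07694538626161422)), np.float64(0.0005388168648313377))
```

```bash
cat >> h.py <<'E'
def plan(target,turn,n,R=None,p=None):
    """turn deg about tool x total"""
    o=robot.get_obs(); R=toolR(o) if R is None else R; p=o['tool_pos'] if p is None else p
    d=(np.array(target)-p)/n; rows=[]
    for i in range(n):
        v=R.T@d/0.25; rows.append([round(float(x),4) for x in v]+[round(turn/n/360,5)])
        R=R@Ro.from_euler('x',turn/n,degrees=True).as_matrix()
    print('[['+','.join(str(r).replace(' ','') for r in rows)+']]'); print(np.round(R,4).tolist())
E
python3 - <<'E'
from h import *
o=robot.get_obs();R=toolR(o)
h=np.arctan2(R[1,2],R[0,2]); t=np.degrees(h+np.pi);print(t)
plan([.446,-.311,.204],t,20)
E
```

```text
158.92655098948683
[[[0.0003,-0.1359,0.1056,np.float64(0.02207)],[0.0003,-0.12,0.1234,np.float64(0.02207)],[0.0003,-0.1018,0.1388,np.float64(0.02207)],[0.0003,-0.0816,0.1515,np.float64(0.02207)],[0.0003,-0.0599,0.1613,np.float64(0.02207)],[0.0003,-0.037,0.1681,np.float64(0.02207)],[0.0003,-0.0134,0.1716,np.float64(0.02207)],[0.0003,0.0104,0.1718,np.float64(0.02207)],[0.0003,0.0341,0.1687,np.float64(0.02207)],[0.0003,0.0571,0.1624,np.float64(0.02207)],[0.0003,0.079,0.1529,np.float64(0.02207)],[0.0003,0.0994,0.1405,np.float64(0.02207)],[0.0003,0.1178,0.1254,np.float64(0.02207)],[0.0003,0.134,0.1079,np.float64(0.02207)],[0.0003,0.1477,0.0884,np.float64(0.02207)],[0.0003,0.1585,0.0671,np.float64(0.02207)],[0.0003,0.1662,0.0446,np.float64(0.02207)],[0.0003,0.1708,0.0211,np.float64(0.02207)],[0.0003,0.1721,-0.0027,np.float64(0.02207)],[0.0003,0.1701,-0.0264,np.float64(0.02207)]]]
[[-0.0008, 0.0, -1.0], [-0.0015, -1.0, 0.0], [-1.0, 0.0015, 0.0008]]
```

Emit:
drive_tool(
  commands=[
    [[0,-0.136,0.106,0.022],[0,-0.12,0.123,0.022],[0,-0.102,0.139,0.022]],
  ],
)

```text
time: 0.45
tool_pos: [0.2351, 0.3881, 0.2048]
ee_rot: [-1.172, 1.57, -1.959]
wrist_force: [1.1, 0.3, 0.2]
width: 0.0941
```

```bash
python3 - <<'E'
from h import *
o=robot.get_obs();R=toolR(o);print(o['tool_pos'],o['joint_positions'],o['wrist_force'])
h=np.arctan2(R[1,2],R[0,2]); t=np.degrees(h+np.pi);print(t)
plan([.446,-.311,.204],t,17)
E
```

```text
[0.23507193 0.38813854 0.20477903] [ 9.01442238e-01 -1.28237759e-01  1.58366983e+00 -3.35047622e-04
  1.68731221e+00  1.17548651e-01] [1.12408922 0.25138991 0.15242682]
134.91158818730358
[[[0.0003,-0.081,0.1515,np.float64(0.02204)],[0.0003,-0.0593,0.1613,np.float64(0.02204)],[0.0003,-0.0365,0.1679,np.float64(0.02204)],[0.0003,-0.0129,0.1713,np.float64(0.02204)],[0.0003,0.0109,0.1715,np.float64(0.02204)],[0.0003,0.0344,0.1683,np.float64(0.02204)],[0.0003,0.0573,0.162,np.float64(0.02204)],[0.0003,0.0792,0.1525,np.float64(0.02204)],[0.0003,0.0994,0.1401,np.float64(0.02204)],[0.0003,0.1178,0.125,np.float64(0.02204)],[0.0003,0.134,0.1076,np.float64(0.02204)],[0.0003,0.1476,0.0881,np.float64(0.02204)],[0.0003,0.1583,0.0668,np.float64(0.02204)],[0.0003,0.166,0.0443,np.float64(0.02204)],[0.0003,0.1705,0.021,np.float64(0.02204)],[0.0003,0.1718,-0.0027,np.float64(0.02204)],[0.0003,0.1698,-0.0264,np.float64(0.02204)]]]
[[-0.0005, -0.0, -1.0], [-0.0011, -1.0, 0.0], [-1.0, 0.0011, 0.0005]]
```

Emit:
drive_tool(
  commands=[
    [[0,-0.081,0.1515,0.022],[0,-0.059,0.161,0.022],[0,-0.0365,0.168,0.022],[0,-0.013,0.171,0.022],[0,0.011,0.1715,0.022],[0,0.034,0.168,0.022],[0,0.057,0.162,0.022],[0,0.079,0.1525,0.022],[0,0.099,0.14,0.022],[0,0.118,0.125,0.022],[0,0.134,0.1075,0.022],[0,0.1475,0.088,0.022],[0,0.158,0.067,0.022],[0,0.166,0.044,0.022],[0,0.1705,0.021,0.022],[0,0.172,-0.0025,0.022],[0,0.17,-0.026,0.022],[0,0,0,0]],
  ],
)

```text
time: 2.25
tool_pos: [0.4502, -0.3119, 0.203]
ee_rot: [-0.272, 1.568, 2.873]
wrist_force: [0.1, 0.6, 0.4]
width: 0.0943
```

```bash
python3 - <<'E'
from h import *
o=robot.get_obs();R=toolR(o);print(o['tool_pos'],o['joint_positions'],o['wrist_force'],R.round(4))
s=snap('wrist','w1.png'); np.save('pics/w1.npy',s,allow_pickle=True)
P=cloud(s);X,Y,Z=P[...,0],P[...,1],P[...,2]
for n,x,y,r,zl,zh,z in [('r6hub',.446,-.311,.05,.035,.06,.05),('disc',.446,-.311,.07,.01,.06,.017),('teeth',.446,-.311,.07,.01,.02,.017)]:
    m=(np.hypot(X-x,Y-y)<r)&(Z>zl)&(Z<zh); print(n,m.sum(),np.nanmedian(Z[m]),ring(s,m,z))
E
```

```text
[ 0.45023951 -0.31194411  0.20296719] [-7.08636885e-01  8.48158403e-02  1.37826698e+00 -1.22767994e-03
  1.68110108e+00  8.58987560e-01] [0.12832049 0.57619518 0.35915665] [[-2.8e-03  3.0e-03 -1.0e+00]
 [ 8.0e-04 -1.0e+00 -3.0e-03]
 [-1.0e+00 -8.0e-04  2.8e-03]]
r6hub 1368 0.04963885163168211 ((np.float64(0.4459059172315162), np.float64(-0.3118667475573611), np.float64(0.025745333415998828)), np.float64(0.00043851591155738394))
disc 2501 0.041617788078141316 ((np.float64(0.4393765686459514), np.float64(-0.3117525016376411), np.float64(0.02934012587595397)), np.float64(0.0011997340821419938))
teeth 898 0.01676189941927292 ((np.float64(0.48930964862705156), np.float64(-0.30789084047980475), np.float64(0.007336517730973797)), np.float64(0.0008628197992042946))
```

View pics/w1.png

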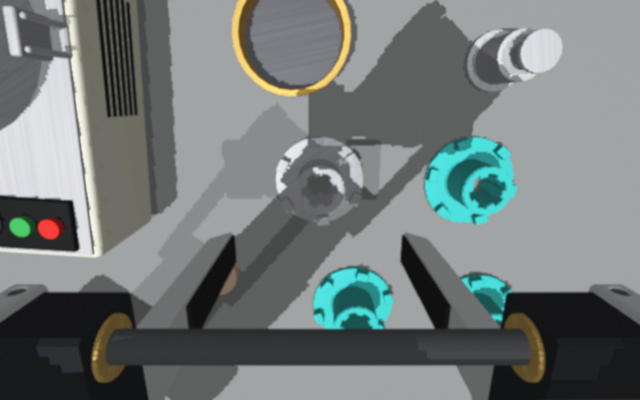

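The wrist view shows the six-toothed steel rotor at (320,180), hub centre (0.446, -0.312), hub radius 25.7 mm against 25.5 expected. The sieve is at (293,45), well clear. I'll measure the slot angle now.

```bash
python3 - <<'E'
from h import *
s=np.load('pics/w1.npy',allow_pickle=True).item()
im=s['pixels'][:,:,::-1]
cv2.imwrite('pics/w1c.png',cv2.resize(im[130:230,270:370],(600,600),interpolation=cv2.INTER_CUBIC))
# rectified polar on plane z=.05: project points
E=s['extrinsics'];K=s['mtx'];k=s['k1']
def proj(P):
    c=P@E[:3,:3].T+E[:3,3]; a=np.c_[c[:,0],-c[:,1]]/-c[:,2:]; r2=(a**2).sum(1,keepdims=True); a=a*(1+k*r2); return a@np.diag([K[0,0],K[1,1]])+K[:2,2]
g=cv2.cvtColor(im,cv2.COLOR_BGR2GRAY).astype(np.float32)
th=np.radians(np.arange(0,360,1))
for r in(.0155,.0165,.0172):
    P=np.c_[.4459+r*np.cos(th),-.3119+r*np.sin(th),np.full(360,.05)]
    uv=proj(P).astype(np.float32); v=cv2.remap(g,uv[:,:1],uv[:,1:],cv2.INTER_LINEAR).ravel()
    v=v-cv2.blur(np.r_[v,v,v][None],(61,1))[0][360:720]
    c=(v*np.exp(-6j*th)).sum(); print(r,'min angle(mod60)',((np.degrees(np.angle(-c.conj()))/6)%60), abs(c)/np.abs(v).sum(), v[::5].round().astype(int).tolist())
E
```

```text
0.0155 min angle(mod60) 31.800468551427272 0.7206202115627987 [36, 17, 11, -6, -20, -22, -18, -16, -13, -8, -3, 5, 12, 13, 12, 11, 3, -7, -10, -9, -8, -7, -3, 3, 7, 7, 8, 7, 1, -5, -6, -7, -4, -4, -2, 3, 5, 7, 5, 3, -3, -5, -5, -3, -4, -3, 1, 4, 5, 5, 6, 1, -8, -17, -27, -35, -41, -19, 24, 52, 63, 68, 58, 15, -38, -54, -53, -45, -34, -14, 38, 62]
0.0165 min angle(mod60) 31.601210752547544 0.7181454568964696 [46, 36, 25, -8, -32, -32, -24, -19, -11, -7, -3, 4, 10, 11, 10, 8, 3, -6, -9, -9, -8, -9, -5, 2, 8, 10, 9, 9, 3, -5, -8, -9, -6, -7, -3, 4, 8, 9, 9, 5, -3, -7, -7, -6, -7, -6, 1, 7, 8, 8, 9, 0, -13, -24, -31, -38, -40, -18, 35, 57, 60, 60, 49, 11, -33, -47, -48, -46, -26, -8, 34, 59]
0.0172 min angle(mod60) 31.13917231763533 0.7161599815542069 [45, 44, 36, -8, -41, -36, -28, -20, -11, -5, -1, 3, 7, 7, 7, 5, 1, -3, -7, -8, -7, -7, -5, 1, 7, 10, 9, 10, 3, -5, -8, -8, -7, -7, -6, 5, 9, 10, 9, 6, -2, -8, -8, -9, -9, -7, 1, 9, 9, 8, 7, -3, -18, -30, -34, -33, -24, -6, 33, 49, 48, 45, 35, 9, -24, -35, -35, -32, -16, 0, 26, 47]
```

View pics/w1c.png

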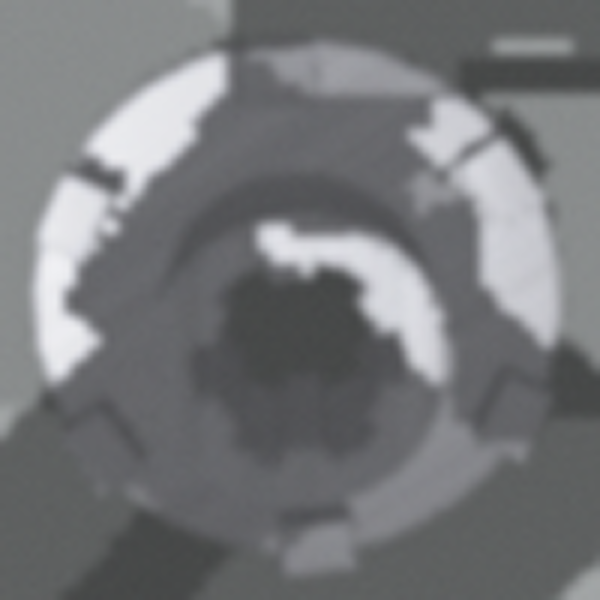

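Emit:
drive_tool(
  commands=[
    [[0.15,0,0.017,0],[0.18,0,0,0],[0.18,0,0,0],[0.12,0,0,0],[0.06,0,0,0],[0.03,0,0,0],[0,0,0,0]],
  ],
  grip=1,
)

```text
time: 3.0
tool_pos: [0.4462, -0.3075, 0.0258]
ee_rot: [-2.932, 1.571, 0.22]
wrist_force: [-0.3, -0.0, 0.2]
width: 0.0941
```

Emit:
drive_tool(
  commands=[
    [[0,0,0,0],[0,0,0,0],[0,0,0,0],[0,0,0,0],[0,0,0,0],[0,0,0,0],[0,0,0,0],[0,0,0,0]],
  ],
  grip=0,
)

```text
time: 3.8
tool_pos: [0.4461, -0.3096, 0.0263]
ee_rot: [1.768, 1.567, -1.364]
wrist_force: [-2.0, -5.2, 2.1]
width: 0.0505
```

```bash
python3 - <<'E'
from h import *
for i in range(3):
    o=robot.get_obs();R=toolR(o);print(o['tool_pos'],o['joint_positions'],o['wrist_force'],R.round(4).tolist(),o['width']); snap('wrist')
E
```

```text
[ 0.44614811 -0.30964988  0.02625115] [-0.70975405  0.17520188  1.63825005 -0.0021907   1.32537281  0.85274549] [-1.96419081 -5.24977616  2.13630713] [[0.0007, 0.0088, -1.0], [-0.0034, -1.0, -0.0088], [-1.0, 0.0034, -0.0007]] 0.050545371582923694
[ 0.44613297 -0.30967461  0.02624598] [-0.70981442  0.17520775  1.63825441 -0.00217898  1.32536001  0.85275574] [-1.39469059 -5.49948023  1.49822016] [[0.0007, 0.0088, -1.0], [-0.0034, -1.0, -0.0088], [-1.0, 0.0034, -0.0007]] 0.04982319747719053
[ 0.44615904 -0.30966058  0.02626189] [-0.70979289  0.17519895  1.63823015 -0.00213194  1.32536877  0.85272454] [-1.77261507 -4.78842237  2.07792083] [[0.0008, 0.0088, -1.0], [-0.0034, -1.0, -0.0088], [-1.0, 0.0034, -0.0007]] 0.049995518481584664
```

Emit:
drive_tool(
  commands=[
    [[-0.05,0,0,0],[-0.1,0,0,0],[-0.18,0,0,0],[-0.19,0,0,0],[-0.19,0,0,0],[-0.11,0,0,0],[0,0,0,0]],
  ],
  grip=0,
)

```text
time: 4.65
tool_pos: [0.4476, -0.3081, 0.2349]
ee_rot: [2.659, 1.563, -0.472]
wrist_force: [0.7, -1.0, -6.2]
width: 0.0499
```

```bash
python3 - <<'E'
from h import *
o=robot.get_obs();R=toolR(o);print(o['tool_pos'],o['joint_positions'],o['wrist_force'],R.round(4).tolist(),o['width'])
plan([.50,-.033,.233],0,8)
E
```

```text
[ 0.44762295 -0.30806737  0.23490665] [-0.70825854  0.06290176  1.33885404  0.00175773  1.73262827  0.85273421] [ 0.69459598 -1.03939538 -6.21190643] [[0.0066, 0.0101, -0.9999], [-0.0034, -0.9999, -0.0101], [-1.0, 0.0034, -0.0066]] 0.04986606427574831
[[[0.0007,-0.1373,-0.0276,0.0],[0.0007,-0.1373,-0.0276,0.0],[0.0007,-0.1373,-0.0276,0.0],[0.0007,-0.1373,-0.0276,0.0],[0.0007,-0.1373,-0.0276,0.0],[0.0007,-0.1373,-0.0276,0.0],[0.0007,-0.1373,-0.0276,0.0],[0.0007,-0.1373,-0.0276,0.0]]]
[[0.0066, 0.0101, -0.9999], [-0.0034, -0.9999, -0.0101], [-1.0, 0.0034, -0.0066]]
```

Emit:
drive_tool(
  commands=[
    [[0,-0.08,-0.02,0],[0,-0.137,-0.0276,0],[0,-0.137,-0.0276,0],[0,-0.137,-0.0276,0],[0,-0.137,-0.0276,0],[0,-0.137,-0.0276,0],[0,-0.137,-0.0276,0],[0,-0.137,-0.0276,0],[0,-0.06,-0.01,0],[0,0,0,0],[0,0,0,0]],
  ],
)

```text
time: 5.75
tool_pos: [0.4977, -0.0321, 0.2271]
ee_rot: [-0.165, 1.564, 2.987]
wrist_force: [-0.7, -0.2, -7.6]
width: 0.0504
```

```bash
python3 - <<'E'
from h import *
o=robot.get_obs();R=toolR(o);print(o['tool_pos'],o['joint_positions'],R.round(4).tolist(),o['width'])
s=snap('wrist','w2.png'); np.save('pics/w2.npy',s,allow_pickle=True)
P=cloud(s);X,Y,Z=P[...,0],P[...,1],P[...,2]
for n,x,y,r,zl,zh,z in [('rim',.578,-.033,.09,.15,.16,.155),('nosetop',.578,-.033,.03,.168,.175,.171),('splineTop',.578,-.033,.03,.157,.175,.159)]:
    m=(np.hypot(X-x,Y-y)<r)&(Z>zl)&(Z<zh); print(n,m.sum(),np.nanmedian(Z[m]),ring(s,m,z))
E
```

```text
[ 0.49772528 -0.0321068   0.22714655] [-1.78037455e-01 -2.56280922e-02  1.44406440e+00 -1.52926858e-04
  1.72955585e+00  1.38247724e+00] [[-0.0063, 0.0103, -0.9999], [0.001, -0.9999, -0.0103], [-1.0, -0.001, 0.0063]] 0.050401727570841166
rim 6308 0.15491848843866524 ((np.float64(0.5793118828993151), np.float64(-0.0418375779353411), np.float64(0.06897133436435973)), np.float64(0.0014480051712428344))
nosetop 706 0.17090944702948585 ((np.float64(0.5789594756172349), np.float64(-0.03322613692271714), np.float64(0.00980402607355512)), np.float64(0.00014946037133160438))
splineTop 1541 0.16706228280299906 ((np.float64(0.578826423532178), np.float64(-0.03343984931333921), np.float64(0.016809316161345227)), np.float64(8.535509993024236e-05))
```

View pics/w2.png

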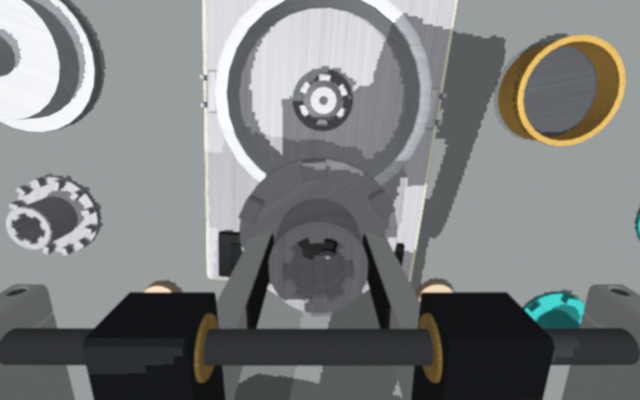

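The shaft is clear at (323,100), with a spline radius of 16.8 mm against 17. The held rotor is at (320,265), upright between the pads. Next I'll measure the tooth and slot angles and the rotor's offset in the hand.

```bash
cat >> h.py <<'E'
def proj(s,P):
    E=s['extrinsics'];K=s['mtx'];k=s['k1']
    c=P@E[:3,:3].T+E[:3,3]; a=np.c_[c[:,0],-c[:,1]]/-c[:,2:]; r2=(a**2).sum(1,keepdims=True); a=a*(1+k*r2); return a@np.diag([K[0,0],K[1,1]])+K[:2,2]
def six(s,c,z,r,sign):
    g=cv2.cvtColor(s['pixels'],cv2.COLOR_RGB2GRAY).astype(np.float32)
    th=np.radians(np.arange(360)); P=np.c_[c[0]+r*np.cos(th),c[1]+r*np.sin(th),np.full(360,z)]
    uv=proj(s,P).astype(np.float32); v=cv2.remap(g,uv[:,:1],uv[:,1:],cv2.INTER_LINEAR).ravel()
    v=v-cv2.blur(np.r_[v,v,v][None],(61,1))[0][360:720]
    q=(np.sign(v)*np.exp(-6j*th)).sum()*sign
    return (np.degrees(np.angle(q.conj()))/6)%60, abs(q)/360
E
python3 - <<'E'
from h import *
s=np.load('pics/w2.npy',allow_pickle=True).item();im=s['pixels'][:,:,::-1]
P=cloud(s);X,Y,Z=P[...,0],P[...,1],P[...,2]
for r in(.0145,.015,.0155,.016): print('teeth',r,six(s,(.5789,-.0334),.159,r,1))
m=(np.hypot(X-.4977,Y+.0321)<.04)&(Z>.243)&(Z<.26);zt=np.nanmedian(Z[m]);print(m.sum(),zt)
r=ring(s,m,zt);print('hub',r)
for q in(.0155,.0165,.0172): print('slots',q,six(s,r[0],zt,q,-1))
m=(np.hypot(X-.4977,Y+.0321)<.055)&(Z>.195)&(Z<.225); print('teeth z',np.nanpercentile(Z[m],[5,50,95]))
cv2.imwrite('pics/w2c.png',np.hstack([cv2.resize(im[60:140,283:363],(390,390),interpolation=cv2.INTER_CUBIC),cv2.resize(im[215:320,267:372],(390,390),interpolation=cv2.INTER_CUBIC)]))
E
```

```text
teeth 0.0145 (np.float64(57.32890878454149), np.float64(0.6294807815388928))
teeth 0.015 (np.float64(57.16435481403748), np.float64(0.6314984355400644))
teeth 0.0155 (np.float64(57.08034755274188), np.float64(0.6314272557658769))
teeth 0.016 (np.float64(56.998163908063084), np.float64(0.6313985542043429))
6049 0.25068266871032857
hub ((np.float64(0.5003374478940263), np.float64(-0.030539441301797227), np.float64(0.03027772102130788)), np.float64(0.004300459668360052))
slots 0.0155 (np.float64(31.665615140116188), np.float64(0.22301714694788397))
slots 0.0165 (np.float64(30.30688504211164), np.float64(0.22393495432506252))
slots 0.0172 (np.float64(30.73292269684654), np.float64(0.20774779595531948))
teeth z [0.20565196 0.20712021 0.21926668]
```

View pics/w2c.png

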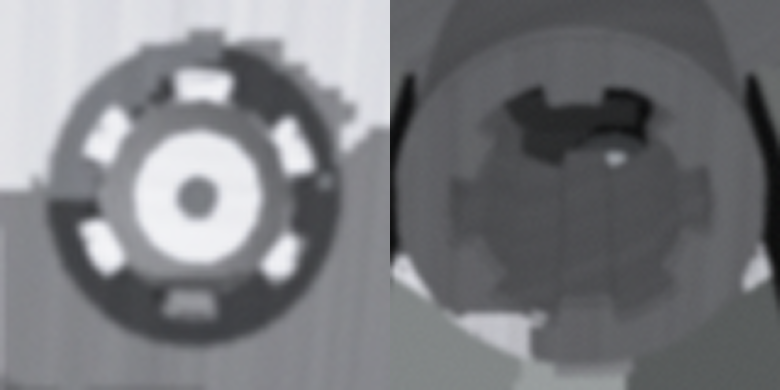

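```bash
cat >> h.py <<'E'
def hub(s,c,zt,tol=.004):
    P=cloud(s);X,Y,Z=P[...,0],P[...,1],P[...,2]
    m=((np.hypot(X-c[0],Y-c[1])<.04)&(abs(Z-zt)<tol)).astype(np.uint8)
    cs,_=cv2.findContours(m,cv2.RETR_EXTERNAL,cv2.CHAIN_APPROX_NONE);q=max(cs,key=cv2.contourArea).reshape(-1,2)
    W=onplane(s,q,zt)
    for i in range(4):
        d=W[:,:2]-np.array(c[:2]); k=(abs(d[:,1])<.018)&(abs(np.hypot(d[:,0],d[:,1])-.0255)<.004); r=circ(W[k]); c=r
    return r,k.sum(),np.nanmedian(Z[m>0])
E
python3 - <<'E'
from h import *
s=np.load('pics/w2.npy',allow_pickle=True).item()
for zt in(.2507,.249): 
    r=hub(s,(.4977,-.0321),zt);print(r)
    for q in(.0155,.0165,.0172): print('slots',q,six(s,r[0],zt,q,-1))
E
```

```text
((np.float64(0.49749029924553134), np.float64(-0.0309979335533061), np.float64(0.025493925854160007)), np.int64(148), np.float64(0.2507453496783778))
slots 0.0155 (np.float64(33.22315374119886), np.float64(0.609767832401825))
slots 0.0165 (np.float64(33.24603338141253), np.float64(0.6011215075697609))
slots 0.0172 (np.float64(33.088247565440355), np.float64(0.5919960300398068))
((np.float64(0.49687511998748607), np.float64(-0.030981273908148338), np.float64(0.02602540843568354)), np.int64(150), np.float64(0.2506592767034499))
slots 0.0155 (np.float64(33.13832175977301), np.float64(0.608510116862404))
slots 0.0165 (np.float64(33.16224612607864), np.float64(0.5987109416227884))
slots 0.0172 (np.float64(32.92539442585907), np.float64(0.5918884047656312))
```

Emit:
drive_tool(
  commands=[
    [[0,0,0,-0.02],[0,0,0,-0.022],[0,0,0,-0.0244],[0,0,0,0],[0,0,0,0]],
  ],
)

```text
time: 6.3
tool_pos: [0.4989, -0.0334, 0.2297]
ee_rot: [-0.612, 1.569, 2.948]
wrist_force: [0.5, 1.0, -6.5]
width: 0.0506
```

```bash
python3 - <<'E'
from h import *
o=robot.get_obs();R=toolR(o);p=o['tool_pos'];print(p,o['joint_positions'],R.round(4).tolist(),o['width'],o['wrist_force'])
s=snap('wrist','w3.png'); np.save('pics/w3.npy',s,allow_pickle=True)
P=cloud(s);X,Y,Z=P[...,0],P[...,1],P[...,2]
m=(np.hypot(X-.579,Y+.033)<.03)&(Z>.157)&(Z<.175);sh=ring(s,m,.159)[0];print('shaft',sh,six(s,sh,.159,.0155,1))
zt=p[2]+.0236
# generic: exclude pads via tool y
m=((np.hypot(X-p[0],Y-p[1])<.04)&(abs(Z-zt)<.004)).astype(np.uint8)
q=max(cv2.findContours(m,0,1)[0],key=cv2.contourArea).reshape(-1,2);W=onplane(s,q,zt);c=p
for i in range(4):
    d=(W[:,:2]-np.array(c[:2])); a=d@R[:2,1]; k=(abs(a)<.018)&(abs(np.hypot(*d.T)-.0255)<.004); c=circ(W[k])
print('hub',c,k.sum(),np.nanmedian(Z[m>0]),six(s,c,zt,.0165,-1))
d=np.array(sh[:2])-c[:2];print('shift',d); plan([p[0]+d[0],p[1]+d[1],p[2]],0,4)
E
```

```text
[ 0.49886803 -0.03341042  0.22974954] [-1.80331438e-01 -2.70903955e-02  1.44036886e+00  1.77666988e-05
  1.72967137e+00  9.71970505e-01] [[-0.0013, 0.4064, -0.9137], [0.0003, -0.9137, -0.4064], [-1.0, -0.0008, 0.0011]] 0.05057167612670738 [ 0.5168871   1.02782887 -6.50593236]
shaft (np.float64(0.5788084417090933), np.float64(-0.033451444430191435), np.float64(0.016820563521314315)) (np.float64(57.1671080970394), np.float64(0.6332312769016758))
hub (np.float64(0.498568663002349), np.float64(-0.032589987106708074), np.float64(0.025407136317819358)) 151 0.2533473120935804 (np.float64(55.74610662218449), np.float64(0.5313030360614321))
shift [ 0.08023978 -0.00086146]
[[[0.0001,0.0335,-0.0728,0.0],[0.0001,0.0335,-0.0728,0.0],[0.0001,0.0335,-0.0728,0.0],[0.0001,0.0335,-0.0728,0.0]]]
[[-0.001, 0.4071, -0.9134], [0.0002, -0.9134, -0.4071], [-1.0, -0.0006, 0.0008]]
```

View pics/w3.png

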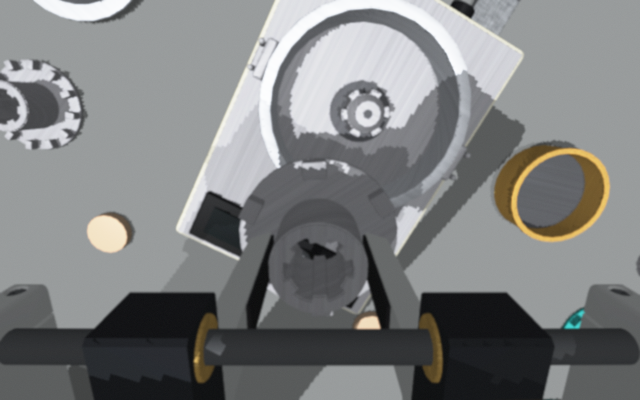

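Emit:
drive_tool(
  commands=[
    [[0,0.027,-0.058,-0.0015],[0,0.033,-0.073,0],[0,0.033,-0.073,0],[0,0.027,-0.058,0],[0,0.0135,-0.029,0],[0,0,0,0],[0,0,0,0],[0,0,0,0]],
  ],
)

```text
time: 7.15
tool_pos: [0.5787, -0.0326, 0.2306]
ee_rot: [-0.515, 1.57, 3.059]
wrist_force: [0.7, -0.2, -6.9]
width: 0.0498
```

```bash
cat > hubn.py <<'E'
from h import *
def handhub(s,dz=.0236):
    o=robot.get_obs();R=toolR(o);p=o['tool_pos']
    P=cloud(s);X,Y,Z=P[...,0],P[...,1],P[...,2];zt=p[2]+dz
    m=((np.hypot(X-p[0],Y-p[1])<.04)&(abs(Z-zt)<.004)).astype(np.uint8)
    q=max(cv2.findContours(m,0,1)[0],key=cv2.contourArea).reshape(-1,2);W=onplane(s,q,zt);c=p
    for i in range(4):
        d=(W[:,:2]-np.array(c[:2])); a=d@R[:2,1]; k=(abs(a)<.018)&(abs(np.hypot(*d.T)-.0255)<.004); c=circ(W[k])
    print('tcp',p.round(4),'hub',np.round(c,4),k.sum(),'z',np.nanmedian(Z[m>0]),'slots',six(s,c,zt,.0165,-1),'h',np.degrees(np.arctan2(R[1,2],R[0,2])),'tilt',R[:2,0].round(4),'F',o['wrist_force'].round(1))
    e=np.array([.5788-c[0],-.0334-c[1],0]);print('to go tool frac',(R.T@e/.25).round(4))
    return c
E
python3 - <<'E'
from hubn import *
s=snap('wrist','w4.png');handhub(s)
E
```

```text
tcp [ 0.5787 -0.0326  0.2307] hub [ 0.5784 -0.0318  0.0254] 152 z 0.25420191969195516 slots (np.float64(0.35377540189296885), np.float64(0.3282491837183019)) h -155.24184023871297 tilt [-0.      0.0001] F [ 1.1 -0.  -7.4]
to go tool frac [-0.      0.0063  0.0012]
```

View pics/w4.png

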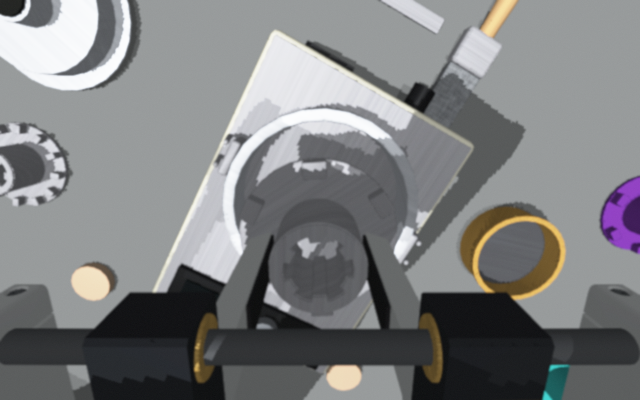

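Emit:
drive_tool(
  commands=[
    [[0.04,0.006,0.001,0],[0.06,0,0,0],[0.04,0,0,0],[0,0,0,0],[0,0,0,0]],
  ],
)

```text
time: 7.7
tool_pos: [0.5793, -0.034, 0.1945]
ee_rot: [-0.627, 1.569, 2.947]
wrist_force: [0.7, 0.2, -6.1]
width: 0.0502
```

```bash
python3 - <<'E'
from hubn import *
s=snap('wrist','w5.png');handhub(s)
E
```

```text
tcp [ 0.5798 -0.0341  0.1954] hub [ 0.5793 -0.0331  0.0251] 145 z 0.21807149568319134 slots (np.float64(57.72226806322554), np.float64(0.5494066705755034)) h -155.22065624695736 tilt [0.0001 0.0001] F [ 0.5  0.8 -7. ]
to go tool frac [-0.      0.0004  0.0024]
```

Emit:
drive_tool(
  commands=[
    [[0.012,0,0.002,0],[0.012,0,0,0],[0.01,0,0,0],[0.01,0,0,0],[0,0,0,0]],
  ],
)

```text
time: 8.25
tool_pos: [0.5792, -0.0342, 0.1839]
ee_rot: [-0.999, 1.57, 2.575]
wrist_force: [0.9, 0.4, -8.1]
width: 0.0499
```

Emit:
drive_tool(
  commands=[
    [[0.008,0,0,0],[0.008,0,0,0],[0.008,0,0,0],[0,0,0,0]],
  ],
)

```text
time: 8.65
tool_pos: [0.5792, -0.0342, 0.178]
ee_rot: [-1.252, 1.57, 2.322]
wrist_force: [-0.4, -0.2, -7.2]
width: 0.0501
```

Its underside is now 7 mm below the spline ends with no contact force, so it has meshed. Continuing down.

Emit:
drive_tool(
  commands=[
    [[0.012,0,0,0],[0.012,0,0,0],[0.012,0,0,0],[0.012,0,0,0],[0,0,0,0]],
  ],
)

```text
time: 9.15
tool_pos: [0.5792, -0.0341, 0.1658]
ee_rot: [-1.114, 1.57, 2.46]
wrist_force: [0.7, 0.6, -7.4]
width: 0.0501
```

Emit:
drive_tool(
  commands=[
    [[0.012,0,0,0],[0.012,0,0,0],[0.012,0,0,0],[0.01,0,0,0],[0,0,0,0]],
  ],
)

```text
time: 9.65
tool_pos: [0.5792, -0.0342, 0.1544]
ee_rot: [-1.146, 1.57, 2.428]
wrist_force: [1.2, -0.5, -7.0]
width: 0.0503
```

Emit:
drive_tool(
  commands=[
    [[0.006,0,0,0],[0.006,0,0,0],[0.004,0,0,0],[0,0,0,0]],
  ],
)

```text
time: 10.05
tool_pos: [0.5793, -0.0343, 0.1513]
ee_rot: [2.906, 1.57, 0.196]
wrist_force: [-0.7, 0.1, -5.2]
width: 0.0498
```

Emit:
drive_tool(
  commands=[
    [[0.006,0,0,0],[0.004,0,0,0],[0,0,0,0]],
  ],
)

```text
time: 10.35
tool_pos: [0.5794, -0.0343, 0.1512]
ee_rot: [2.597, 1.569, -0.112]
wrist_force: [-4.3, 0.8, 5.2]
width: 0.0506
```

```bash
python3 - <<'E'
from hubn import *
s=snap('wrist','w6.png');handhub(s)
E
```

```text
tcp [ 0.5794 -0.0343  0.1512] hub [ 0.579  -0.0336  0.0254] 147 z 0.17471110226048941 slots (np.float64(57.74657302796508), np.float64(0.621266054441271)) h -155.2141877117532 tilt [ 0.0021 -0.0003] F [-5.   0.1  5.5]
to go tool frac [-0.     -0.001   0.0004]
```

View pics/w6.png

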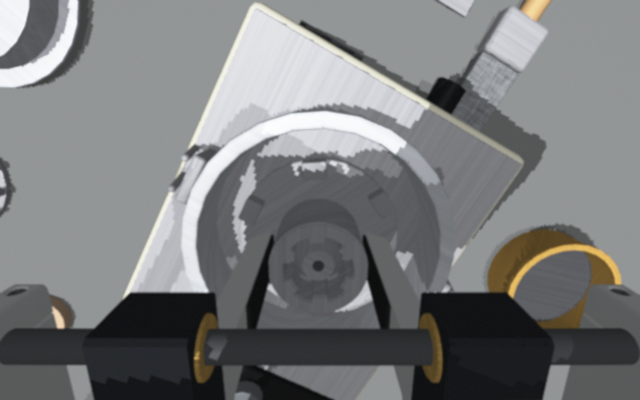

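The rotor is home: hub top at z = 0.1747 (0.175 expected), 5 N contact, and the shaft nose shows inside the bore at (318,266). Releasing it.

Emit:
drive_tool(
  commands=[
    [[-0.006,0,0,0],[0,0,0,0],[0,0,0,0],[0,0,0,0],[0,0,0,0],[0,0,0,0]],
  ],
  grip=0.75,
)

```text
time: 11.0
tool_pos: [0.5793, -0.0343, 0.1498]
ee_rot: [-0.924, 1.571, 2.651]
wrist_force: [0.5, -0.0, -0.1]
width: 0.0703
```

Emit:
drive_tool(
  commands=[
    [[-0.02,0,0,0],[-0.05,0,0,0],[-0.1,0,0,0],[-0.15,0,0,0],[-0.1,0,0,0],[0,0,0,0]],
  ],
)

```text
time: 11.6
tool_pos: [0.5814, -0.0346, 0.2617]
ee_rot: [2.563, 1.559, -0.146]
wrist_force: [-0.2, -0.0, -0.0]
width: 0.0704
```

```bash
python3 - <<'E'
from h import *
o=robot.get_obs();print(o['tool_pos'],o['joint_positions'],o['wrist_force'],o['width'])
s=snap('wrist','w7.png'); np.save('pics/w7.npy',s,allow_pickle=True)
P=cloud(s);X,Y,Z=P[...,0],P[...,1],P[...,2]
m=(np.hypot(X-.579,Y+.033)<.04)&(Z>.165)&(Z<.185);print(m.sum(),np.nanmedian(Z[m]),ring(s,m,.175))
E
```

```text
[ 0.58142104 -0.03459983  0.26167135] [-1.56839851e-01  1.47740788e-01  1.19368341e+00  1.21074310e-04
  1.78879241e+00  9.81488674e-01] [-0.15066001 -0.04229694 -0.00148532] 0.07043797766942363
2497 0.1743416803169784 ((np.float64(0.5790595643697221), np.float64(-0.03357205012234471), np.float64(0.025585553837586893)), np.float64(0.0003455994278760736))
```

View pics/w7.png

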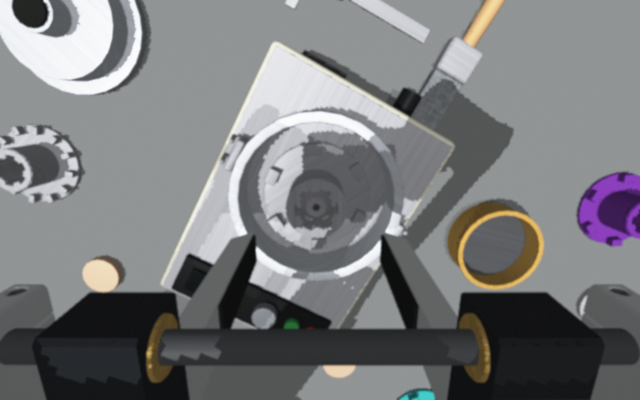

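```bash
python3 - <<'E'
from h import *
plan([.605,.280,.24],0,9)
E
```

```text
[[[0.0082,-0.1224,-0.0684,0.0],[0.0082,-0.1224,-0.0684,0.0],[0.0082,-0.1224,-0.0684,0.0],[0.0082,-0.1224,-0.0684,0.0],[0.0082,-0.1224,-0.0684,0.0],[0.0082,-0.1224,-0.0684,0.0],[0.0082,-0.1224,-0.0684,0.0],[0.0082,-0.1224,-0.0684,0.0],[0.0082,-0.1224,-0.0684,0.0]]]
[[0.0066, 0.4192, -0.9079], [-0.0009, -0.9079, -0.4192], [-1.0, 0.0036, -0.0056]]
```

Emit:
drive_tool(
  commands=[
    [[0.008,-0.08,-0.045,0],[0.008,-0.122,-0.068,0],[0.008,-0.122,-0.068,0],[0.008,-0.122,-0.068,0],[0.008,-0.122,-0.068,0],[0.008,-0.122,-0.068,0],[0.008,-0.122,-0.068,0],[0.008,-0.122,-0.068,0],[0.008,-0.122,-0.068,0],[0,-0.042,-0.023,0],[0,0,0,0]],
  ],
)

```text
time: 12.75
tool_pos: [0.6023, 0.2802, 0.2348]
ee_rot: [-0.025, 1.567, -2.732]
wrist_force: [0.2, -0.4, 0.4]
width: 0.0706
```

```bash
cat > lid.py <<'E'
from h import *
def lidfit(s,c,zbase):
    P=cloud(s);X,Y,Z=P[...,0],P[...,1],P[...,2]; out={}
    for n,r,zl,zh,z in[('neck',.035,.062,.09,.074),('drum',.09,.040,.09,.046),('flange',.1,.0075,.09,.0125)]:
        m=(np.hypot(X-c[0],Y-c[1])<r)&(Z>zl+zbase)&(Z<zh+zbase)
        if m.sum()>50: out[n]=ring(s,m,z+zbase); print(n,m.sum(),np.round(out[n][0],4),out[n][1].round(5))
    return out
E
python3 - <<'E'
from lid import *
o=robot.get_obs();R=toolR(o);print(o['tool_pos'],o['joint_positions'],R.round(4).tolist())
s=snap('wrist','w8.png'); np.save('pics/w8.npy',s,allow_pickle=True)
lidfit(s,(.617,.286),0)
E
```

```text
[0.60229742 0.28018672 0.23483562] [ 3.50222579e-01  3.48631048e-01  1.00200559e+00 -2.16506090e-04
  1.79449631e+00  1.48597606e+00] [[-0.0033, 0.4214, -0.9069], [-0.0014, -0.9069, -0.4214], [-1.0, -0.0001, 0.0035]]
neck 1232 [0.6189 0.2885 0.0199] 0.00025
drum 10005 [0.6184 0.2883 0.0615] 0.0001
flange 13244 [0.6182 0.2882 0.0768] 0.00011
```

View pics/w8.png

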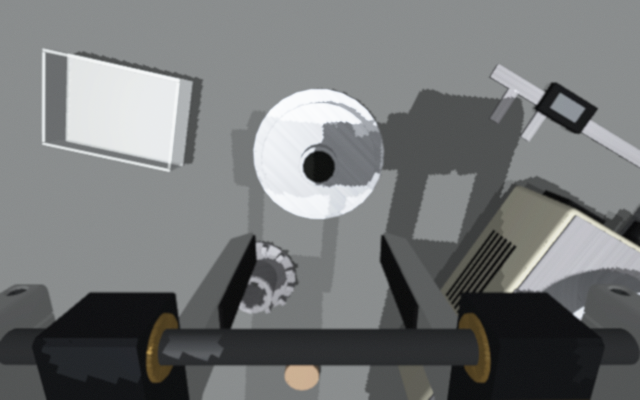

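The lid fits at (0.618, 0.288), with radii of 20, 61.5 and 76.8 mm (20, 62 and 77 expected). The stopper is at (319,165).

Emit:
drive_tool(
  commands=[
    [[0.1,-0.002,-0.04,0],[0.18,0,-0.032,0],[0.18,0,0,0],[0.12,0,0,0],[0.06,0,0,0],[0,0,0,0],[0,0,0,0]],
  ],
)

```text
time: 13.5
tool_pos: [0.6204, 0.2865, 0.079]
ee_rot: [3.006, 1.568, 0.296]
wrist_force: [0.6, 0.2, 0.7]
width: 0.0703
```

```bash
python3 - <<'E'
from h import *
o=robot.get_obs();R=toolR(o);print(o['tool_pos'],o['wrist_force'],R.round(4).tolist())
p=o['tool_pos'];print((R.T@(np.array([.6183,.2883,.050])-p)/.25).round(4))
E
```

```text
[0.62042071 0.28650942 0.07900646] [0.56070472 0.15406003 0.6777733 ] [[0.0027, 0.4182, -0.9084], [0.0008, -0.9084, -0.4182], [-1.0, 0.0004, -0.0028]]
[ 0.116  -0.0101  0.005 ]
```

Emit:
drive_tool(
  commands=[
    [[0.04,-0.01,0.005,0],[0.04,0,0,0],[0.03,0,0,0],[0,0,0,0],[0,0,0,0]],
  ],
)

```text
time: 14.0
tool_pos: [0.6168, 0.2888, 0.049]
ee_rot: [-0.114, 1.57, -2.823]
wrist_force: [0.5, 0.2, 0.3]
width: 0.0704
```

Emit:
drive_tool(
  commands=[
    [[0,0,0,0],[0,0,0,0],[0,0,0,0],[0,0,0,0],[0,0,0,0],[0,0,0,0],[0,0,0,0]],
  ],
  grip=0,
)

```text
time: 14.7
tool_pos: [0.6175, 0.2884, 0.0499]
ee_rot: [2.322, 1.57, -0.388]
wrist_force: [1.3, -2.8, 0.9]
width: 0.0396
```

Emit:
drive_tool(
  commands=[
    [[-0.05,0,0,0],[-0.1,0,0,0],[-0.18,0,0,0],[-0.19,0,0,0],[-0.19,0,0,0],[-0.12,0,0,0],[0,0,0,0]],
  ],
)

```text
time: 15.4
tool_pos: [0.6185, 0.2901, 0.2641]
ee_rot: [-3.134, 1.559, 0.441]
wrist_force: [0.4, 0.1, -2.9]
width: 0.0391
```

```bash
python3 - <<'E'
from h import *
o=robot.get_obs();R=toolR(o);print(o['tool_pos'],o['wrist_force'],R.round(4).tolist(),o['width'])
plan([.5789+o['tool_pos'][0]-.6183,-.0334,.258],0,9)
plan([.580,-.0334,.258],0,9)
E
```

```text
[0.61849061 0.29014102 0.26409111] [ 0.43170817  0.08429241 -2.91390123] [[0.0106, 0.42, -0.9075], [0.005, -0.9075, -0.42], [-0.9999, -0.0001, -0.0117]] 0.03911668522321115
[[[0.0018,0.1231,0.0763,0.0],[0.0018,0.1231,0.0763,0.0],[0.0018,0.1231,0.0763,0.0],[0.0018,0.1231,0.0763,0.0],[0.0018,0.1231,0.0763,0.0],[0.0018,0.1231,0.0763,0.0],[0.0018,0.1231,0.0763,0.0],[0.0018,0.1231,0.0763,0.0],[0.0018,0.1231,0.0763,0.0]]]
[[0.0106, 0.42, -0.9075], [0.005, -0.9075, -0.42], [-0.9999, -0.0001, -0.0117]]
[[[0.0018,0.1233,0.0759,0.0],[0.0018,0.1233,0.0759,0.0],[0.0018,0.1233,0.0759,0.0],[0.0018,0.1233,0.0759,0.0],[0.0018,0.1233,0.0759,0.0],[0.0018,0.1233,0.0759,0.0],[0.0018,0.1233,0.0759,0.0],[0.0018,0.1233,0.0759,0.0],[0.0018,0.1233,0.0759,0.0]]]
[[0.0106, 0.42, -0.9075], [0.005, -0.9075, -0.42], [-0.9999, -0.0001, -0.0117]]
```

Emit:
drive_tool(
  commands=[
    [[0,0.07,0.045,0],[0,0.123,0.076,0],[0,0.123,0.076,0],[0,0.123,0.076,0],[0,0.123,0.076,0],[0,0.123,0.076,0],[0,0.123,0.076,0],[0,0.123,0.076,0],[0,0.12,0.072,0],[0,0.056,0.03,0],[0,0,0,0],[0,0,0,0]],
  ],
)

```text
time: 16.6
tool_pos: [0.5786, -0.0325, 0.2553]
ee_rot: [-1.119, 1.567, 2.456]
wrist_force: [0.5, -0.6, -3.9]
width: 0.0397
```

```bash
python3 - <<'E'
from lid import *
o=robot.get_obs();R=toolR(o);p=o['tool_pos'];print(p,o['wrist_force'],R.round(4).tolist(),o['width'])
s=snap('wrist','w9.png'); np.save('pics/w9.npy',s,allow_pickle=True)
lidfit(s,p,p[2]-.0499)
P=cloud(s);Z=P[...,2];m=np.hypot(P[...,0]-p[0],P[...,1]-p[1])<.1
print(np.histogram(Z[m],np.arange(.1,.32,.005)))
s=snap('top','t9.png')
E
```

```text
[ 0.57855391 -0.03249875  0.25527664] [ 0.47618919 -0.62709032 -3.94335187] [[-0.0026, 0.4196, -0.9077], [0.0022, -0.9077, -0.4196], [-1.0, -0.0031, 0.0015]] 0.039706430266503764
neck 6510 [ 0.5791 -0.0311  0.0288] 0.00484
drum 29182 [ 0.5792 -0.0313  0.0615] 0.00015
flange 36841 [ 0.5753 -0.0332  0.0791] 0.00139
(array([    0,    53,  3352,  1472,     9,     9,    16,    10,    29,
           3,    24,     3,     0,     0,     0,     0,     0,     0,
           0,     0,     0,     0,     0,  2848,  4496,    75,    80,
          74,    78,   503, 21385,   264,   356,   396,   445,  1501,
        3601,   337,   379,   395,   431,   491,   543]), array([0.1  , 0.105, 0.11 , 0.115, 0.12 , 0.125, 0.13 , 0.135, 0.14 ,
       0.145, 0.15 , 0.155, 0.16 , 0.165, 0.17 , 0.175, 0.18 , 0.185,
       0.19 , 0.195, 0.2  , 0.205, 0.21 , 0.215, 0.22 , 0.225, 0.23 ,
       0.235, 0.24 , 0.245, 0.25 , 0.255, 0.26 , 0.265, 0.27 , 0.275,
       0.28 , 0.285, 0.29 , 0.295, 0.3  , 0.305, 0.31 , 0.315]))
```

View pics/w9.png

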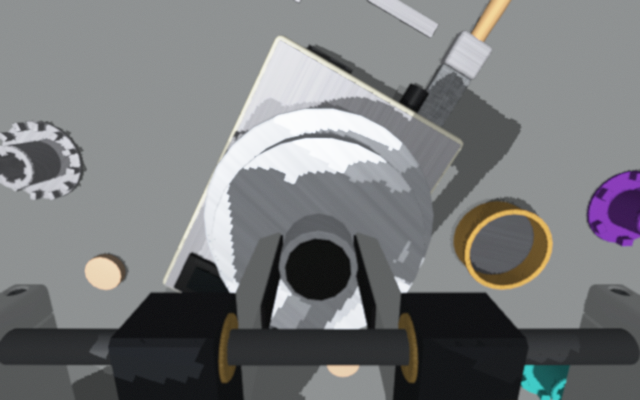

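The lid is held level at (318,267) with its drum centre at (0.5792, -0.0313). I'll shift it 2 mm and lower.

Emit:
drive_tool(
  commands=[
    [[0.03,0.007,0.0045,0],[0.05,0,0,0],[0.04,0,0,0],[0.02,0,0,0],[0,0,0,0],[0,0,0,0]],
  ],
)

```text
time: 17.3
tool_pos: [0.5787, -0.0356, 0.2219]
ee_rot: [-1.8, 1.571, 1.774]
wrist_force: [-0.1, 0.1, -4.2]
width: 0.0396
```

```bash
python3 - <<'E'
from lid import *
o=robot.get_obs();R=toolR(o);p=o['tool_pos'];print(p,o['wrist_force'],R.round(4).tolist(),o['width'])
s=snap('wrist','w10.png')
q=lidfit(s,p,p[2]-.0499)['drum'][0]
print((R.T@np.array([.5789-q[0],-.0334-q[1],0])/.25).round(4))
E
```

```text
[ 0.57867382 -0.03560097  0.22191086] [-0.08508128  0.07115076 -4.18967557] [[-0.0, 0.4192, -0.9079], [0.0001, -0.9079, -0.4192], [-1.0, -0.0001, -0.0]] 0.03960068117588615
neck 6521 [ 0.5791 -0.034   0.0292] 0.00502
drum 29185 [ 0.5794 -0.0345  0.0615] 0.00015
flange 36852 [ 0.5756 -0.0363  0.0789] 0.00142
[ 0.     -0.0046 -0.    ]
```

Emit:
drive_tool(
  commands=[
    [[0.02,-0.0045,0,0],[0.02,0,0,0],[0.012,0,0,0],[0.012,0,0,0],[0,0,0,0]],
  ],
)

```text
time: 17.85
tool_pos: [0.5778, -0.0346, 0.2052]
ee_rot: [-0.63, 1.569, 2.944]
wrist_force: [0.0, -0.7, -4.6]
width: 0.0391
```

Emit:
drive_tool(
  commands=[
    [[0.01,0,0,0],[0.01,0,0,0],[0.008,0,0,0],[0,0,0,0]],
  ],
)

```text
time: 18.25
tool_pos: [0.578, -0.0346, 0.1985]
ee_rot: [-0.688, 1.57, 2.886]
wrist_force: [0.1, -0.3, -3.5]
width: 0.0392
```

Emit:
drive_tool(
  commands=[
    [[0.006,0,0,0],[0.005,0,0,0],[0.004,0,0,0],[0,0,0,0]],
  ],
)

```text
time: 18.65
tool_pos: [0.5782, -0.0346, 0.1952]
ee_rot: [-2.535, 1.571, 1.039]
wrist_force: [-0.8, -0.4, -3.2]
width: 0.0393
```

Emit:
drive_tool(
  commands=[
    [[0.006,0,0,0],[0.004,0,0,0],[0,0,0,0]],
  ],
)

```text
time: 18.95
tool_pos: [0.5783, -0.0347, 0.1949]
ee_rot: [2.603, 1.569, -0.106]
wrist_force: [-3.3, -0.8, 5.1]
width: 0.0396
```

```bash
python3 - <<'E'
from lid import *
o=robot.get_obs();R=toolR(o);p=o['tool_pos'];print(p,o['wrist_force'],R.round(4).tolist(),o['width'])
s=snap('wrist','w11.png')
lidfit(s,p,p[2]-.0499)
E
```

```text
[ 0.57834545 -0.0347029   0.19493205] [-3.30112958 -0.83629429  5.10769467] [[0.0022, 0.4191, -0.9079], [-0.0002, -0.9079, -0.4191], [-1.0, 0.0011, -0.0019]] 0.03961893710765413
neck 6497 [ 0.5831 -0.0313  0.0285] 0.00461
drum 29135 [ 0.5789 -0.0335  0.0616] 0.00016
flange 36863 [ 0.5758 -0.0351  0.0788] 0.00123
```

View pics/w11.png

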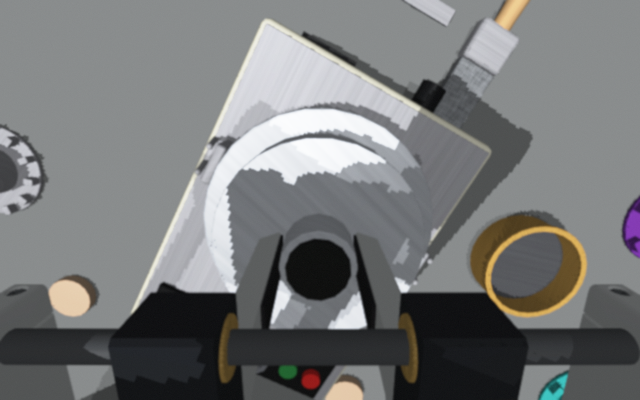

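The lid is seated: TCP at 0.195 as predicted, 5 N contact, and the centre within 0.2 mm. I'll ease off, release and back away.

Emit:
drive_tool(
  commands=[
    [[-0.006,0,0,0],[0,0,0,0],[0,0,0,0],[0,0,0,0],[0,0,0,0],[0,0,0,0]],
  ],
  grip=0.75,
)

```text
time: 19.6
tool_pos: [0.5782, -0.0346, 0.194]
ee_rot: [-0.855, 1.571, 2.719]
wrist_force: [-0.6, 0.2, -0.2]
width: 0.0704
```

Emit:
drive_tool(
  commands=[
    [[-0.02,0,0,0],[-0.05,0,0,0],[-0.1,0,0,0],[-0.12,0,0,0],[-0.05,0,0,0],[0,0,0,0],[0,0,0,0]],
  ],
)

```text
time: 20.3
tool_pos: [0.5781, -0.0346, 0.2787]
ee_rot: [-0.712, 1.57, 2.862]
wrist_force: [-0.2, -1.1, -0.4]
width: 0.0707
```

```bash
python3 - <<'E'
from lid import *
o=robot.get_obs();print(o['tool_pos'],o['wrist_force'],o['width'])
s=snap('wrist','w12.png')
lidfit(s,(.579,-.0334),.145)
P=cloud(s);X,Y,Z=P[...,0],P[...,1],P[...,2]; r=np.hypot(X-.579,Y+.0334)
m=(r>.03)&(r<.058)&(Z>.18)&(Z<.2); A=np.c_[X[m],Y[m],np.ones(m.sum())]; c=np.linalg.lstsq(A,Z[m],rcond=None)[0];print('drum top z',np.median(Z[m]),'slope',c[:2])
snap('top','t12.png')
E
```

```text
[ 0.57810674 -0.03464015  0.27873058] [-0.21986192 -1.10126983 -0.42386388] 0.07073534483316488
neck 2287 [ 0.5798 -0.0331  0.0204] 0.00046
drum 17207 [ 0.5787 -0.0336  0.0616] 0.00015
flange 21813 [ 0.5779 -0.034   0.0772] 0.00041
drum top z 0.19105185425806304 slope [0.00111798 0.00012157]
```

View pics/w12.png

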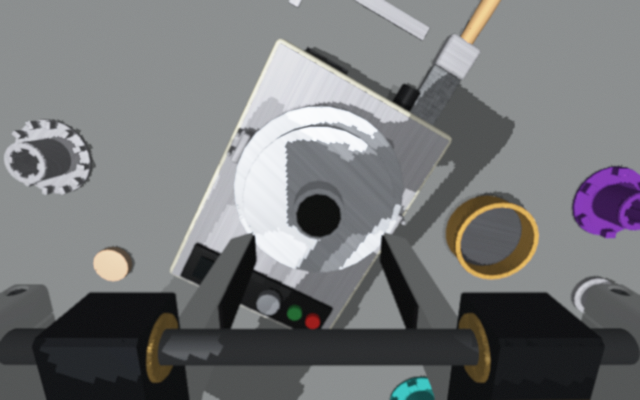

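View pics/t12.png

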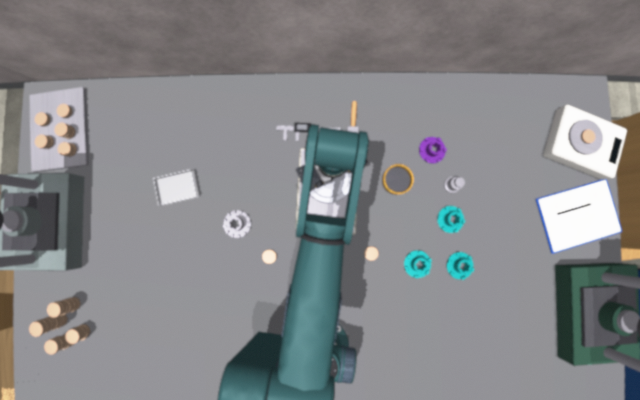

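The lid is flush: drum top at 0.191 (expected 0.191), slope 1 mrad, centre within 0.3 mm. The bystanders haven't moved in the top view, and the gripper is clear.

```bash
python3 -c "
from bench import robot
print(robot.close_job(), robot.get_obs()['time'])"
```

```text
the job is handed in; nothing more can be done
the job is handed in; nothing more can be done
```

The rotor mill is ready: the coarse six-toothed rotor is home on its collar, the lid sits flush on the rim, and I've handed the job in. It took about 20 s of the 67 s allowed, and no verdict was reported.

- **Rotor:** I matched its slots to the shaft's teeth by camera before lowering it. The splines meshed on the first try, so no rocking was needed. I measured the hub top at z ≈ 0.1743–0.1747 m (0.175 expected), and its centre 0.3 mm from the shaft axis. Wrist force read about 5 N at seating.
- **Lid:** the top of its drum is at z = 0.191 m, as expected. It is centred within about 0.3 mm and level to about 1 mrad. Wrist force again read about 5 N at seating.
- **Everything else:** the fine-toothed rotor and the other bench items look unmoved in the last top view. The arm hid part of the mill and the calliper there, and I checked the positions only by eye. The gripper was open and clear of everything.

The measured tool position wandered by 2–4 mm during moves, so I corrected from the camera before each insertion. The last wrist view gave slightly offset centres for the lid's neck and flange, about 1 mm off, probably because of perspective or the fingers being in view. I relied on the cleaner drum fit instead.

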